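# Close the hatch of a sloping control box onto its interlock lever and latch it

### The job

Close the hatch of the sloping plywood control box: lay the loose plywood panel with the bar handle flat on the slope between the two side rails, and slide it down fully home against the two stops, so that its lower edge pushes in the little interlock lever and keeps it pressed. Then turn the swivel catch above it a quarter turn so that its arm points straight down the slope over the panel, and let go of everything. Leave the drinks can, the computer mouse and the hammer where they are.

Things in the scene. Friction and masses are not known exactly. Their poses are not given: they have to be found in the camera images.
- panel: The hatch: loose plywood panel 110 mm (x) by 120 mm (y) by 10 mm thick, 0.10 to 0.21 kg, flat on the table, handle up. Origin: centre of its underside; z out of the handle side. Same after half a turn; fits either way round. Seated, its 120 mm edges lie across the slope.
- panel_grip (a point): Point in the panel's upright wooden bar handle, 33 mm above the panel's underside; axes as the panel's. The handle stands mid-panel: 16 mm thick (panel x), 60 mm long (panel y), from 10 to 46 mm above the underside.
- deck: Fixed sloping plywood top of the control box, 210 mm square, 25 degrees from level, its low edge on the far side, rising towards the robot, turned within 0.4 rad. Origin on its upper surface, 81 mm above the table, 100 mm from the low edge, midway across. x up the slope (towards the robot), y level (to the robot's right), z out of the surface. The dark opening with a circuit board is flat and solid.
- seat (a point): Where the panel's origin belongs when fully home: on the deck's surface at deck x = -7 mm, y = 0; axes as the deck's. The panel can be laid down clear of the lever and the open catch with its origin 16 to 19 mm up the slope from here, then slid down.
- stops (a point): Midway between two wooden stop blocks (12 mm high, from |deck y| = 25 to 60 mm), on the deck in line with their upper faces, at deck x = -62 mm. The lever stands between them.
- rails (a point): Middle of the bed between two wooden side rails 8 mm high, along the slope from deck x = -62 to +48 mm, inner faces at deck y = +65 and -65 mm (5 mm play each side of the panel).
- lever (a joint): Interlock lever: steel leaf 16 mm wide, 22 mm long, hinged on the deck's surface at deck x = -66 mm, y = 0. In rad: 0 = free, leaning up the slope 55 degrees from the deck's normal; grows as pushed down the slope; about 0.65 with the panel home; pressed from 0.40. Soft spring, under 1 N at the tip. A black switch body lies below it.
- lever_tip (a point): Tip of the lever's leaf; free, it is 13 mm above the deck at deck x = -48 mm.
- catch (a joint): Swivel catch turning about the deck's normal at deck x = 84 mm, y = 0. In rad: 0 = arm points across the slope to deck +y (open); grows anticlockwise seen from above the deck; 1.57 (end stop) = arm straight down the slope, over the panel. Starts within 0.12 of 0; stays where left; turning takes about 0.05 N m.
- catch_grip (a point): Grip point on the catch's axis, 40 mm above the deck. The grip is an upright wooden fin, 14 mm thick, 40 mm long (in line with the arm, centred on the axis), 19 to 48 mm above the deck. Axes turn with the catch: y along the arm, z out of the deck.
- catch_tip (a point): End of the catch's steel arm, 60 mm from its axis. The arm is 16 mm wide, from 12 to 19 mm above the deck (2 mm above the seated panel).
- can: Bystander: aluminium drinks can, 66 mm across, 115 mm tall, standing beyond the box. Origin: centre of its underside.
- mouse: Bystander: black computer mouse, 105 by 60 by 33 mm. Origin: centre of its underside.
- hammer: Bystander: small hammer lying on the table, 260 mm long.
Not all that is in view belongs to the job. There is more than one size of the panel; the one meant has the size given above.

How it is judged:
By the outcome, as a careful person would: the job done as asked, in the order asked, and still so for the second after the job is handed in, with the robot touching nothing.
It also fails if it takes over 53 s, if anything falls off the work surface, if the arm or the gripper's body presses on something with over 40 N, if the wrist force passes 120 N, or if a joint passes its speed limit or range.

### The arm

A 6-joint arm with a two-finger parallel gripper is mounted at the origin on the work surface. World frame = base frame: x ahead of the robot, y to its left, z up, the work surface at z = 0. Lengths are in m, angles in rad, forces in N, time in s.
With the tool pointing down it reaches from about 0.3 to 0.875 m from the base axis. Payload 6.4 kg.
Tool frame: the origin (TCP) lies midway between the tips of the shut fingers; the grasp point (between the pads) lies 19 mm behind it; z points along the fingers, y is the line along which they close (so a half turn about z gives the same grasp; the last joint's range is limited). The gripper opens to 85 mm and grips with 20 to 120 N. Pads are 22 mm wide; open, the fingers measure 114 mm over their backs; the gripper's body (76 mm by 85 mm) begins 54 mm behind the grasp point. The pads swing forward as they close: fully open they stand 13 mm farther back than shut.
Start: joints at [0.965, 0.181, 1.607, -0, 1.354, -0.206], TCP at [0.224, 0.53, 0.231] pointing down, gripper open.
Joint ranges: [-2.99, 2.99], [-0.89, 2.07], [0.3, 2.58], [-1.14, 4.28], [0, 2.63], [-3.12, 3.12]. Speed limits (rad/s): [2.57, 2.57, 3.01, 3.14, 3.14, 3.14].

### API

Orientations are given as a unit quaternion [w, x, y, z].
In Python, from bench import ctrl gives the robot as it stands. The module is installed in compiled form; this text tells all that it offers.
- The arm moves only by the tool move_arm, never from a script. Its argument "plan" is one flat list of numbers, 6 for each row, row after row: the shift along the world's x, y, z in units of 50 mm (1.0 is 50 mm), then the turn, a rotation vector about the world's x, y, z in rad. A call has 1 to 10 rows; each row is the pose to reach, as a shift and turn from the pose commanded when the call began; what a row does not reach only later rows make up. A row lasts 1/8 s, in which the tool goes at most 62.5 mm and 10.7 degrees, less where a joint would pass 70% of its speed; a pose out of reach is approached as far as the arm can. A call with a gripper value outside its range is refused whole. "grip" is the finger opening in mm, from 0 to 85.4, set as the call begins (left out, the last holds). The fingers move at their own pace and stop on an object; the grip force is fixed at half the most. Time passes only in rows, so rows that repeat a pose let the fingers close. It gives the time, the measured TCP pose, the force, the opening and the grip force at its end, in the units of the state.
- ctrl.get_obs(): the state, without advancing time (a new reading comes with each control period).
- ctrl.camera(name): name is "scene" or "top" or "wrist"; returns a dict with "pixels" (384x512x3 uint8, red, green, blue), "fx", "fy", "cx", "cy" (pixels), "origin" and "attitude" of the camera in the world. Camera axes: x right, y down, z forward; pixel columns grow to the right and rows downward; lengths in m; the calibration is good to about 2 mm. A picture is of the moment at which its call begins. There is no depth.
- ctrl.hand_in(): hands the job in; it is judged then, once.
The state is a dict: "time_s": time; "q": joint angles; "dq": joint speeds; "joint_efforts": joint torques, N m; "eef_pos": TCP position; "eef_rot": TCP orientation; "wrist_force": force on the tool from outside, world axes, zero at the start; "torque": the same for the moment, N m; "opening": opening from 0.0 (shut) to 1.0 (fully open); "grasp_force": force on a finger pad.
Only numpy, scipy, OpenCV 4.12 (cv2) and the standard library are available. Lean on these libraries where they do the work, as an engineer would, in place of code of your own. Each camera call takes 0.05 s, during which the arm holds its last target. There are 200 camera calls.

## Working session

There is one attempt and no reset: what is moved stays moved. The work goes in short steps, Python scripts to look and compute and a tool call to move; the robot and the scene stay as the last step left them, time stands still between calls to the robot, and variables do not carry over. Pictures are saved under pics/ and viewed, at most 10 in all, crops included, and the job is handed in when it is done.

Besides the shell and the picture viewer there is one more tool, called after "Request:" as name(argument=value, ...) on one line, values as JSON. move_arm: Moves the arm, as the interface text tells. Its arguments: {"type":"object","properties":{"plan":{"type":"array"},"grip":{"type":"number"}},"required":["plan"]}

```bash
mkdir -p pics
cat > h.py <<'E'
import numpy as np, cv2
from scipy.spatial.transform import Rotation as R
from bench import ctrl
def cam(n):
    c=ctrl.camera(n); return c
def att(c):
    a=np.array(c["attitude"],float)
    return a if a.shape==(3,3) else R.from_quat(a[[1,2,3,0]]).as_matrix()
def ray(c,u,v):
    d=att(c)@np.array([(u-c["cx"])/c["fx"],(v-c["cy"])/c["fy"],1]); return np.array(c["origin"]),d
def onz(c,u,v,z):
    o,d=ray(c,u,v); return o+d*(z-o[2])/d[2]
def proj(c,p):
    q=att(c).T@(np.array(p)-c["origin"]); return np.array([c["fx"]*q[0]/q[2]+c["cx"],c["fy"]*q[1]/q[2]+c["cy"]])
def save(c,n): cv2.imwrite(n,c["pixels"][:,:,::-1])
E
python3 - <<'E'
from h import *
ims=[]
for n in("top","scene"):
    c=cam(n); print(n,c["origin"],c["attitude"],c["fx"],c["cx"],c["cy"])
    cv2.imwrite(f"pics/{n}0.png",cv2.resize(c["pixels"][:,:,::-1],(800,600),interpolation=cv2.INTER_CUBIC))
print(ctrl.get_obs())
E
```

```text
top [0.4917144  0.02281114 1.21401498] [ 0.02849962 -0.70416042  0.70864521 -0.03417373] 366.1820953505533 252.19610051462067 198.09179867405254
scene [ 0.905803   -0.57059045  0.82733584] [-0.35058599  0.90019088  0.242178   -0.08997587] 356.18672107186876 256.90426764649345 195.48218626584952
{'time_s': 0.1, 'q': array([ 9.64724548e-01,  1.81456280e-01,  1.60792983e+00,  4.68426090e-06,
        1.35386092e+00, -2.06279774e-01]), 'dq': array([ 0.00075051, -0.00210984, -0.00119552, -0.00062261, -0.00180036,
        0.00139423]), 'joint_efforts': array([ 1.58758048e-03, -4.45875299e+01, -3.52242064e+01, -3.92236398e-04,
        3.99120647e-03, -1.61297834e-05]), 'eef_pos': array([0.22347157, 0.52922763, 0.23046962]), 'eef_rot': array([-3.28922212e-04,  1.98567833e-01,  9.80086798e-01, -7.58983633e-04]), 'wrist_force': array([ 0.95572183, -0.24411583,  0.2528428 ]), 'torque': array([-4.60980905e-02, -1.24236800e-02,  5.83015221e-06]), 'grasp_force': 0.0, 'opening': 1.000854778081314}
```

View pics/top0.png

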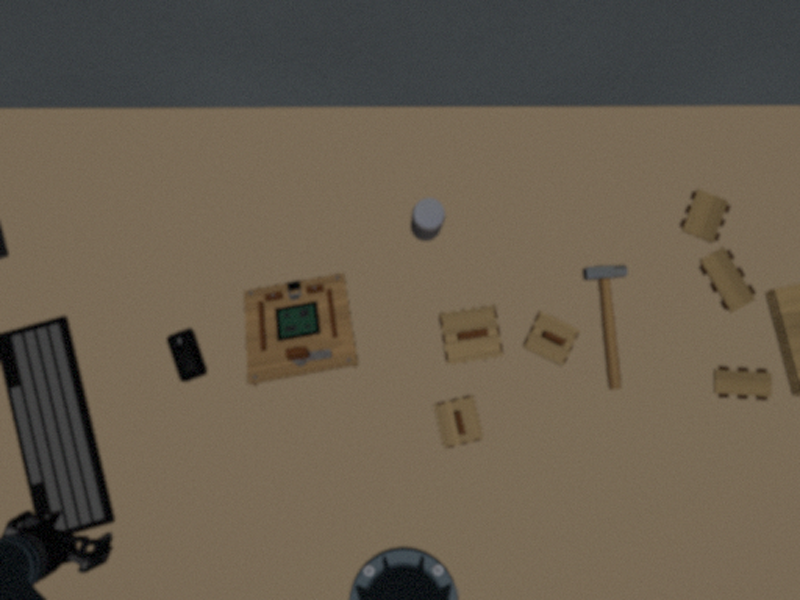

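View pics/scene0.png

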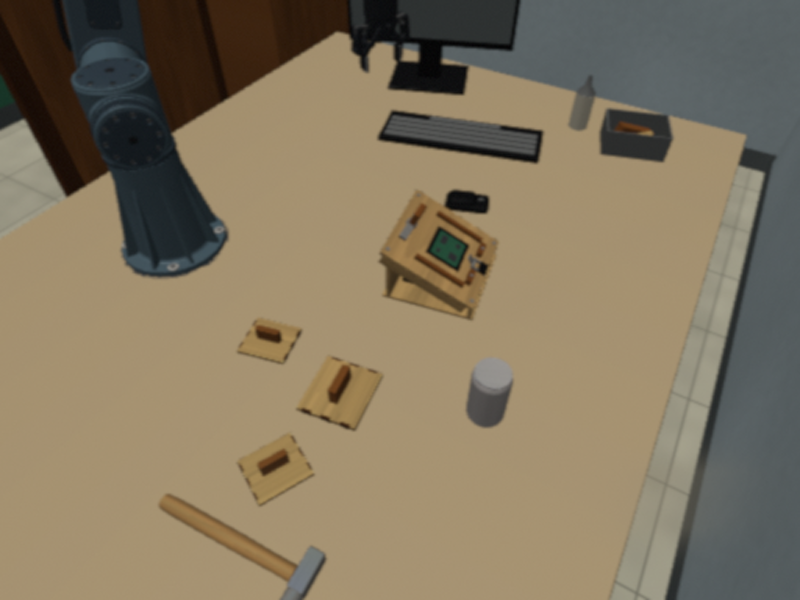

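The top view (800 px scale) shows the box at (300,328), with rails at (263,325) and (333,313), the lever at (294,288) and the catch fin at (298,353). The 120 mm panel is at (472,334), with its handle running across the image. The smaller panels are decoys.

Run:
```python
from h import *
for n,rois in (("top",[(150,170,235,250),(275,190,330,240)]),("scene",[(235,115,325,205),(185,220,250,280)])):
    c=cam(n); im=np.mean([c["pixels"].astype(float)]+[cam(n)["pixels"].astype(float) for _ in range(3)],0).astype(np.uint8)
    hsv=cv2.cvtColor(im,cv2.COLOR_RGB2HSV)
    for i,(x0,y0,x1,y1) in enumerate(rois):
        s=im[y0:y1,x0:x1]; S=6
        up=cv2.resize(s,None,fx=S,fy=S,interpolation=cv2.INTER_CUBIC); cv2.imwrite(f"pics/{n}_c{i}.png",up[:,:,::-1])
        h=cv2.cvtColor(up,cv2.COLOR_RGB2HSV)
        print(n,i,"hsv med",np.median(h.reshape(-1,3),0))
        m=((h[...,0]<18)&(h[...,1]>120)&(h[...,2]<115)).astype(np.uint8)
        for k in cv2.findContours(m,cv2.RETR_EXTERNAL,cv2.CHAIN_APPROX_NONE)[0]:
            if cv2.contourArea(k)<S*S*10: continue
            (u,v),wh,a=cv2.minAreaRect(k); M=cv2.moments(k)
            u,v=M["m10"]/M["m00"],M["m01"]/M["m00"]
            u=(u+.5)/S-.5+x0; v=(v+.5)/S-.5+y0
            print("brown px",round(u,1),round(v,1),np.round(np.array(wh)/S,1),round(a,1),"at z.046",onz(c,u,v,.046).round(4),"z.085",onz(c,u,v,.0853).round(4))
a=cv2.imread("pics/top_c0.png");b=cv2.imread("pics/top_c1.png")
d=cv2.imread("pics/scene_c0.png");H=max(a.shape[0],b.shape[0])
pad=lambda i,w:cv2.copyMakeBorder(i,0,600-i.shape[0],0,max(0,w-i.shape[1]),0)
cv2.imwrite("pics/m1.png",cv2.resize(np.hstack([pad(a,510),pad(b,330),pad(d,540)]),None,fx=.57,fy=.57))
```

```text
top 0 hsv med [ 17. 105. 108.]
brown px 189.5 223.4 [14.4 28.2] 72.4 at z.046 [0.5159 0.2129 0.046 ] z.085 [0.515  0.2065 0.0853]
brown px 204.5 206.5 [6.5 5.4] 39.8 at z.046 [0.5696 0.1657 0.046 ] z.085 [0.567  0.1609 0.0853]
brown px 204.4 199.5 [7.6 4.1] 57.3 at z.046 [0.592  0.1661 0.046 ] z.085 [0.5886 0.1612 0.0853]
brown px 169.8 201.6 [17.8 43.8] 12.7 at z.046 [0.586  0.2762 0.046 ] z.085 [0.5828 0.2677 0.0853]
brown px 207.7 194.6 [41.8 22.8] 74.2 at z.046 [0.6077 0.1556 0.046 ] z.085 [0.6038 0.1511 0.0853]
top 1 hsv med [ 17.  78. 119.]
brown px 302.2 213.4 [ 5.5 19.9] 79.9 at z.046 [ 0.5454 -0.1464  0.046 ] z.085 [ 0.5436 -0.1407  0.0853]
scene 0 hsv med [ 18.  88. 151.]
brown px 278.8 185.8 [17.4  5.3] 33.4 at z.046 [0.5921 0.1199 0.046 ] z.085 [0.6079 0.0852 0.0853]
brown px 250.5 179.7 [ 4.6 10. ] 24.2 at z.046 [0.5043 0.0991 0.046 ] z.085 [0.5245 0.0654 0.0853]
brown px 251.6 172.8 [6.2 5.4] 22.6 at z.046 [0.4914 0.1272 0.046 ] z.085 [0.5123 0.0921 0.0853]
brown px 286.0 174.1 [45.2 13.4] 14.6 at z.046 [0.588  0.1769 0.046 ] z.085 [0.604  0.1393 0.0853]
brown px 296.5 148.3 [40.  10.5] 45.9 at z.046 [0.5622 0.3067 0.046 ] z.085 [0.5795 0.2625 0.0853]
brown px 267.4 136.8 [ 5.3 13.9] 32.3 at z.046 [0.4473 0.3113 0.046 ] z.085 [0.4703 0.2669 0.0853]
scene 1 hsv med [ 19.  81. 165.]
brown px 220.3 271.5 [8.  2.2] 20.6 at z.046 [ 0.6038 -0.2162  0.046 ] z.085 [ 0.619  -0.234   0.0853]
brown px 207.6 266.9 [6.4 2.1] 23.2 at z.046 [ 0.5689 -0.2213  0.046 ] z.085 [ 0.5859 -0.2388  0.0853]
brown px 195.5 262.5 [6.9 2.1] 20.2 at z.046 [ 0.5351 -0.2263  0.046 ] z.085 [ 0.5538 -0.2436  0.0853]
brown px 217.0 246.0 [ 8.9 24.9] 28.8 at z.046 [ 0.5537 -0.1574  0.046 ] z.085 [ 0.5714 -0.1781  0.0853]
```

View pics/m1.png

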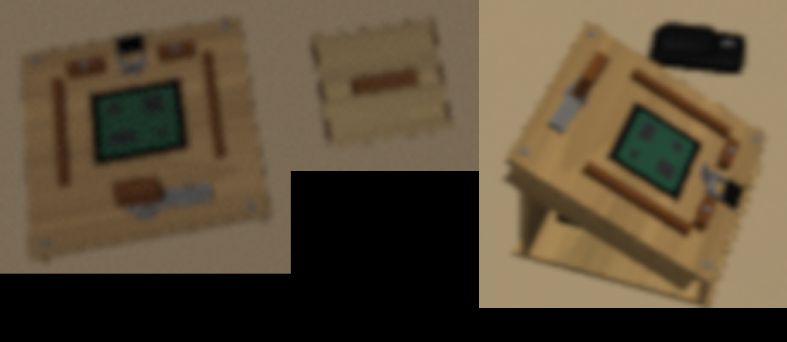

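Run:
```python
from h import *
c=cam("top"); k=6*.57
f=lambda p,o,z:onz(c,(p[0])/k+o[0]-.4,p[1]/k+o[1]-.4,z)
# rail ends (deck x -62 / 48, 8mm up)
s,co=np.sin(np.radians(25)),np.cos(np.radians(25))
zz=lambda x,h:.081+x*s+h*co
L=[f((58,79),(150,170),zz(-.062,.008)),f((65,185),(150,170),zz(.048,.008))]
Rr=[f((208,52),(150,170),zz(-.062,.008)),f((222,157),(150,170),zz(.048,.008))]
for p in L+Rr: print(p.round(4))
print("len",np.linalg.norm(L[0]-L[1]),np.linalg.norm(Rr[0]-Rr[1]),"width",np.linalg.norm((L[0]+L[1]-Rr[0]-Rr[1])/2))
m=sum(L+Rr)/4
dx=(L[1]+Rr[1]-L[0]-Rr[0])[:2]; dy=(Rr[0]+Rr[1]-L[0]-L[1])[:2]
ax=np.arctan2(dx[1],dx[0]); ay=np.arctan2(dy[1],dy[0])-np.pi/2
print("mid",m,"yaw of deck x (horizontal)",ax,ay%(2*np.pi))
P=[f((a-291,b),(275,190),.010) for a,b in((311,36),(434,18),(449,122),(328,142))]
P=np.array(P);print(P.round(4),P.mean(0),[np.linalg.norm(P[i]-P[(i+1)%4]).round(4) for i in range(4)])
d=P[1]+P[2]-P[0]-P[3]; print("panel long yaw",np.arctan2(d[1],d[0]))
H=[f((a-291,b),(275,190),.046) for a,b in((352,86),(418,75))]
d=H[1]-H[0];print("handle",sum(H)/2,np.arctan2(d[1],d[0]),np.linalg.norm(d))
# catch fin: top at x=.084
yaw=np.mean([ax%(2*np.pi),ay%(2*np.pi)]); 
X=np.array([np.cos(yaw)*co,np.sin(yaw)*co,s]); Y=np.array([-np.sin(yaw),np.cos(yaw),0]); Z=np.cross(X,Y)
O=m-(-.007)*X-.008*Z; print("yaw",yaw,"O",O,"X",X,"Y",Y,"Z",Z)
for n in("top","scene"):
    c=cam(n)
    for nm,p in dict(fin=(.084,0,.048),tip=(.084,.06,.019),lever=(-.048,0,.013),stopL=(-.062,-.042,.012),c1=(.11,.105,0),c2=(.11,-.105,0),c3=(-.1,.105,0),c4=(-.1,-.105,0)).items():
        u=proj(c,O+X*p[0]+Y*p[1]+Z*p[2]); print(n,nm,u.round(1),((u-([150,170] if n=="top" else [235,115]))*k+([0,0] if n=="top" else [479,0])).round(0))
```

```text
[0.6128 0.2834 0.062 ]
[0.5142 0.2655 0.1085]
[0.6371 0.1452 0.062 ]
[0.5379 0.1276 0.1085]
len 0.11049817900640843 0.11095344036520245 width 0.14013328101506528
mid [0.57550569 0.20542681 0.08529213] yaw of deck x (horizontal) -2.963719092964954 3.31386522867923
[[ 0.5914 -0.0804  0.01  ]
 [ 0.6082 -0.1997  0.01  ]
 [ 0.5077 -0.2119  0.01  ]
 [ 0.4894 -0.0954  0.01  ]] [ 0.54918156 -0.14686894  0.01      ] [np.float64(0.1205), np.float64(0.1012), np.float64(0.118), np.float64(0.1031)]
panel long yaw -1.4230638971903533
handle [ 0.54631639 -0.14596785  0.046     ] -1.412434941596114 0.06268351747169118
yaw 3.316665721446931 O [0.56592925 0.2037329  0.081     ] X [-0.8924538  -0.15786077  0.42261826] Y [ 0.17418009 -0.98471381  0.        ] Z [0.41615804 0.07361169 0.90630779]
top fin [189.6 224.3] [135. 186.]
top tip [211.9 224.9] [212. 188.]
top lever [188.6 191.8] [132.  75.]
top stopL [175.1 190.6] [86. 70.]
top c1 [229.  232.7] [270. 214.]
top c2 [158.6 245.7] [ 29. 259.]
top c3 [220.2 174.5] [240.  15.]
top c4 [156.  186.1] [21. 55.]
scene fin [268.3 134.4] [593.  66.]
scene tip [257.6 152.4] [556. 128.]
scene lever [299.2 164.1] [698. 168.]
scene stopL [306.1 158.3] [722. 148.]
scene c1 [242.2 161. ] [504. 157.]
scene c2 [265.6 120.8] [584.  20.]
scene c3 [302.2 198.2] [709. 285.]
scene c4 [318.5 154.6] [764. 136.]
```

Request:
move_arm(plan=[6.45,-13.5,-1,0,0,-1.02,6.45,-13.5,-1,0,0,-1.02,6.45,-13.5,-1,0,0,-1.02,6.45,-13.5,-1,0,0,-1.02,6.45,-13.5,-1,0,0,-1.02,6.45,-13.5,-1,0,0,-1.02,6.45,-13.5,-1,0,0,-1.02,6.45,-13.5,-1,0,0,-1.02,6.45,-13.5,-1,0,0,-1.02,6.45,-13.5,-1,0,0,-1.02], grip=50)

```text
time_s: 1.9
eef_pos: [0.4934, -0.0352, 0.1899]
eef_rot: [0.0, 0.652, 0.758, 0.0]
wrist_force: [1.2, 0.8, 0.4]
opening: 0.585
grasp_force: 0.0
```

Request:
move_arm(plan=[1.05,-2.2,-0.8,0,0,0,1.05,-2.2,-0.8,0,0,0,1.05,-2.2,-0.8,0,0,0,1.05,-2.2,-0.8,0,0,0])

```text
time_s: 2.4
eef_pos: [0.5448, -0.1429, 0.1492]
eef_rot: [-0.001, 0.652, 0.758, -0.0]
wrist_force: [0.6, 0.3, 0.2]
opening: 0.585
grasp_force: 0.0
```

Run:
```python
from h import *
c=cam("wrist");o=ctrl.get_obs();print(o["eef_pos"],o["eef_rot"],c["origin"],c["fx"])
save(c,"pics/w1.png")
for p in((.546,-.146,.046),(.546+.0046,-.146-.0296,.046),(.546-.0046,-.146+.0296,.046)):print(proj(c,p))
h=cv2.cvtColor(c["pixels"],cv2.COLOR_RGB2HSV)
m=((h[...,0]<15)&(h[...,1]>130)&(h[...,2]>30)).astype(np.uint8)
for k in cv2.findContours(m,cv2.RETR_EXTERNAL,cv2.CHAIN_APPROX_NONE)[0]:
    if cv2.contourArea(k)>300:print(cv2.minAreaRect(k),[onz(c,*p,.046).round(4) for p in cv2.boxPoints(cv2.minAreaRect(k))])
```

```text
[ 0.54489288 -0.14227253  0.14979424] [-2.12975369e-04  6.51654001e-01  7.58516318e-01  1.18504639e-04] [ 0.53341307 -0.0645001   0.29156378] 341.9195200496834
[260.15401994 201.93556894]
[260.29060229 238.13551883]
[260.00736799 163.06675998]
```

View pics/w1.png

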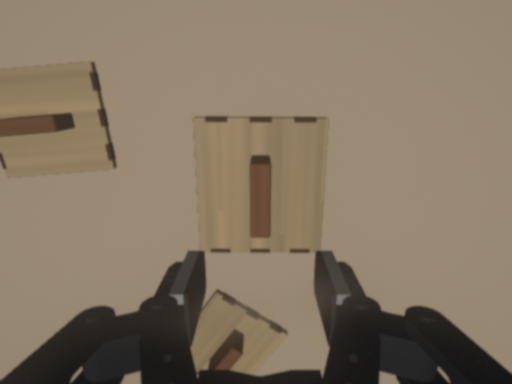

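The wrist view shows the handle at (260,200), where I predicted it, upright and square to the fingers. I'll descend and grasp.

Request:
move_arm(plan=[0.02,-0.07,-1.0,0,0,0,0.02,-0.07,-2.0,0,0,0,0.02,-0.07,-2.5,0,0,0,0.02,-0.07,-2.66,0,0,0,0.02,-0.07,-2.66,0,0,0])

```text
time_s: 3.08
eef_pos: [0.5466, -0.1458, 0.0176]
eef_rot: [0.001, 0.651, 0.759, 0.0]
wrist_force: [-0.4, -0.6, 1.5]
opening: 0.587
grasp_force: 0.0
```

Request:
move_arm(plan=[0,0,0,0,0,0,0,0,0,0,0,0,0,0,0,0,0,0,0,0,0,0,0,0,0,0,0,0,0,0], grip=0)

```text
time_s: 3.7
eef_pos: [0.5474, -0.1471, 0.0183]
eef_rot: [0.001, 0.652, 0.758, 0.0]
wrist_force: [-0.0, 1.0, 7.7]
opening: 0.18
grasp_force: 59.8
```

```bash
cat >> h.py <<'E'
X=np.array([-0.8924538,-0.15786077,0.42261826]);Y=np.array([0.17418009,-0.98471381,0]);Z=np.cross(X,Y)
O=np.array([0.56592925,0.2037329,0.081])
def deck(x,y,z): return O+(X*x+Y*y+Z*z)/1000
def go(p,Rt=None,o=None):
    o=o or ctrl.get_obs(); q=np.array(o["eef_rot"]); Rc=R.from_quat(q[[1,2,3,0]])
    out=np.zeros(3) if Rt is None else (R.from_matrix(Rt)*Rc.inv()).as_rotvec()
    return ((p-o["eef_pos"])/.05).round(2),out.round(3)
# tool axes for tool z=-Z with tool y=+-X
def tool(ydir): z=-Z; return np.column_stack([np.cross(ydir,z),ydir,z])
E
python3 - <<'E'
from h import *
print(Z,X@Y)
for h in(60,20):print(deck(10.5,1.5,18.3+h),go(deck(10.5,1.5,18.3+h),tool(-X)))
E
```

```text
[0.41615804 0.07361169 0.90630778] -2.928608292861718e-09
[0.58940493 0.20636209 0.15640139] (array([0.84, 7.07, 2.76]), array([-0.07 ,  0.433,  0.023]))
[0.57275861 0.20341762 0.12014908] (array([0.51, 7.01, 2.04]), array([-0.07 ,  0.433,  0.023]))
```

Request:
move_arm(plan=[0,0,0.5,0,0,0,0,0,1.5,0,0,0,0,0,2.5,0,0,0,0,0,3.5,0,0,0,0,0,4.5,0,0,0])

```text
time_s: 4.32
eef_pos: [0.5458, -0.1464, 0.2434]
eef_rot: [0.0, 0.652, 0.758, 0.0]
wrist_force: [0.3, 0.6, -1.2]
opening: 0.175
grasp_force: 58.6
```

Request:
move_arm(plan=[0.1,0.6,0,-0.01,0.06,0,0.2,1.5,0,-0.02,0.14,0.01,0.35,2.6,0,-0.04,0.24,0.01,0.5,3.7,0,-0.05,0.33,0.02,0.6,4.8,0,-0.065,0.4,0.023,0.75,5.8,0,-0.07,0.433,0.023,0.87,6.6,-0.3,-0.07,0.433,0.023,0.87,7.0,-0.8,-0.07,0.433,0.023,0.87,7.06,-1.2,-0.07,0.433,0.023,0.87,7.06,-1.2,-0.07,0.433,0.023])

```text
time_s: 5.58
eef_pos: [0.5881, 0.2049, 0.1788]
eef_rot: [-0.142, 0.627, 0.747, -0.168]
wrist_force: [-0.3, -0.4, -1.1]
opening: 0.175
grasp_force: 58.8
```

Run:
```python
from h import *
print(ctrl.get_obs()["eef_pos"],ctrl.get_obs()["eef_rot"])
for h in(40,12,3,0):print(h,go(deck(10.5,1.5,18.3+h),tool(-X)))
a=cam("scene")["pixels"][80:230,200:400];b=cam("wrist")["pixels"]
a=cv2.resize(a,None,fx=2.4,fy=2.4,interpolation=cv2.INTER_CUBIC); b=cv2.resize(b,(320,240))
im=np.zeros((360,800,3),np.uint8);im[:,:480]=a;im[:240,480:]=b
cv2.imwrite("pics/m2.png",im[:,:,::-1])
```

```text
[0.58807269 0.20492724 0.17876852] [-0.14188519  0.62746709  0.7468489  -0.16843503]
40 (array([-0.14, -0.  , -0.81]), array([ 0.001, -0.008,  0.002]))
12 (array([-0.37, -0.04, -1.32]), array([ 0.001, -0.008,  0.002]))
3 (array([-0.45, -0.06, -1.48]), array([ 0.001, -0.008,  0.002]))
0 (array([-0.47, -0.06, -1.53]), array([ 0.001, -0.008,  0.002]))
```

View pics/m2.png

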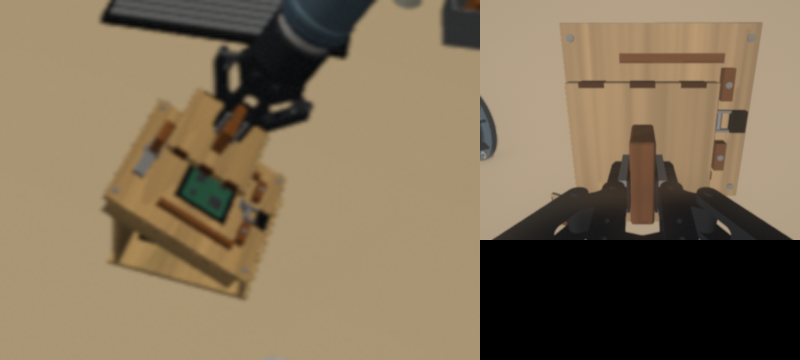

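The panel hangs over the bed, square with the rails, stops and lever. I'll lower it along the deck's normal.

Request:
move_arm(plan=[-0.14,0,-0.81,0,-0.008,0,-0.22,-0.02,-1.0,0,-0.008,0,-0.37,-0.04,-1.32,0,-0.008,0,-0.42,-0.05,-1.43,0,-0.008,0,-0.42,-0.05,-1.43,0,-0.008,0])

```text
time_s: 6.3
eef_pos: [0.5686, 0.2039, 0.1104]
eef_rot: [-0.137, 0.628, 0.748, -0.164]
wrist_force: [-0.2, -0.4, -1.3]
opening: 0.177
grasp_force: 58.8
```

Run:
```python
from h import *
o=ctrl.get_obs();print(o["eef_pos"],o["wrist_force"],o["torque"])
for h in(3,0,-1.5):print(h,go(deck(10.5,1.5,18.3+h),tool(-X)))
c=cam("wrist");save(c,"pics/w2.png")
c2=cam("scene")["pixels"][80:230,200:400];
im=np.zeros((384,800,3),np.uint8);im[:,:512]=c["pixels"];im[:216,512:]=cv2.resize(c2,(288,216),interpolation=cv2.INTER_CUBIC)
cv2.imwrite("pics/m3.png",im[:,:,::-1])
```

```text
[0.56862951 0.20393036 0.11040028] [-0.16866313 -0.40733314 -1.30360332] [ 0.10103296 -0.32400408  0.00112506]
3 (array([-0.06, -0.04, -0.11]), array([-0.001,  0.006,  0.001]))
0 (array([-0.08, -0.04, -0.17]), array([-0.001,  0.006,  0.001]))
-1.5 (array([-0.1 , -0.04, -0.19]), array([-0.001,  0.006,  0.001]))
```

View pics/m3.png

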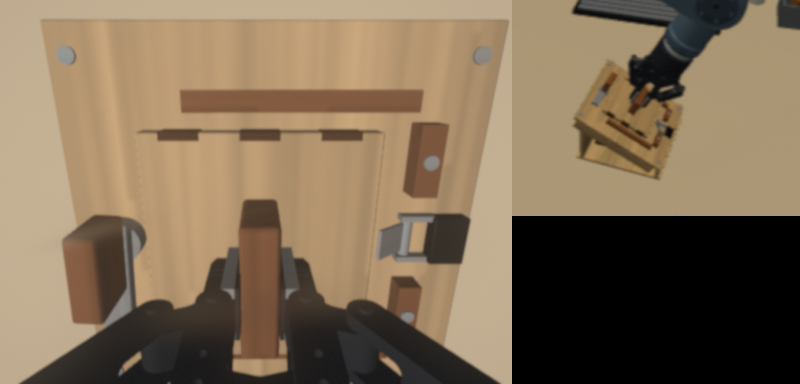

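The panel is about 5 mm above the bed, clear of the lever at (395,240) and the catch at (100,270). The visible rail's inner edge is at v≈111 and the panel's edge at v≈131. I'll turn these into deck coordinates.

Run:
```python
from h import *
c=cam("wrist");o=ctrl.get_obs();M=np.column_stack([X,Y,Z])
D=lambda p:(M.T@(p-O)*1000).round(1)
print("tcp",D(o["eef_pos"])); h=D(o["eef_pos"])[2]-18.3
def on(u,v,z):
    a,d=ray(c,u,v); return D(a+d*((deck(0,0,z)-a)@Z)/(d@Z))
print("rail inner ends z8",on(181,111,8),on(422,111,8)); print("panel edge z",h+10,on(138,131,h+10),on(383,131,h+10),on(370,290,h+10))
print("stop face",on(409,190,12),"screws",on(66,54,0),on(482,54,0))
```

```text
tcp [ 9.6  0.2 28.6]
rail inner ends z8 [ 45.2 -68.7   8. ] [-66.6 -68.5   8. ]
panel edge z 20.3 [ 61.8 -61.1  20.3] [-44.9 -60.9  20.3] [-47.1  19.1  20.3]
stop face [-63.8 -31.4  12. ] screws [ 98.  -93.8   0. ] [-94.5 -93.7  -0. ]
```

Request:
move_arm(plan=[-0.03,0.0,-0.06,0,0.003,0,-0.05,0,-0.11,0,0.006,0,-0.05,0,-0.11,0,0.006,0])

```text
time_s: 6.82
eef_pos: [0.5658, 0.204, 0.1042]
eef_rot: [-0.14, 0.628, 0.748, -0.166]
wrist_force: [-0.3, 0.5, -1.9]
opening: 0.179
grasp_force: 58.8
```

Request:
move_arm(plan=[-0.02,0,-0.035,0,0,0,-0.02,0,-0.035,0,0,0,-0.02,0,-0.035,0,0,0])

```text
time_s: 7.2
eef_pos: [0.5651, 0.204, 0.1029]
eef_rot: [-0.14, 0.628, 0.748, -0.166]
wrist_force: [-0.1, -1.0, -1.0]
opening: 0.172
grasp_force: 58.8
```

Request:
move_arm(plan=[-0.02,0,-0.04,0,0,0,-0.02,0,-0.04,0,0,0,-0.02,0,-0.04,0,0,0])

```text
time_s: 7.58
eef_pos: [0.5651, 0.204, 0.1026]
eef_rot: [-0.139, 0.628, 0.748, -0.165]
wrist_force: [0.9, 0.3, 6.5]
opening: 0.177
grasp_force: 59.8
```

Request:
move_arm(plan=[-0.01,0,-0.03,0,0,0,-0.01,0,-0.03,0,0,0,-0.01,0,-0.03,0,0,0])

```text
time_s: 7.95
eef_pos: [0.5651, 0.204, 0.1025]
eef_rot: [-0.138, 0.628, 0.748, -0.165]
wrist_force: [0.1, 0.2, 12.4]
opening: 0.18
grasp_force: 60.6
```

Request:
move_arm(plan=[0.01,0,0.015,0,0,0,0.05,0.01,-0.01,0,0,0,0.1,0.02,-0.035,0,0,0,0.15,0.027,-0.06,0,0,0,0.2,0.035,-0.085,0,0,0,0.26,0.045,-0.11,0,0,0,0.26,0.045,-0.11,0,0,0])

```text
time_s: 8.82
eef_pos: [0.5777, 0.2064, 0.0966]
eef_rot: [-0.139, 0.628, 0.748, -0.165]
wrist_force: [-0.8, -0.1, 11.8]
opening: 0.175
grasp_force: 60.4
```

Request:
move_arm(plan=[0.04,0.006,-0.01,0,0,0,0.075,0.012,-0.027,0,0,0,0.075,0.012,-0.027,0,0,0])

```text
time_s: 9.2
eef_pos: [0.5812, 0.207, 0.0949]
eef_rot: [-0.139, 0.628, 0.748, -0.165]
wrist_force: [-1.5, -0.7, 8.7]
opening: 0.178
grasp_force: 60.2
```

Request:
move_arm(plan=[0.036,0.006,-0.017,0,0,0,0.036,0.006,-0.017,0,0,0])

```text
time_s: 9.45
eef_pos: [0.5819, 0.2071, 0.0946]
eef_rot: [-0.14, 0.627, 0.748, -0.166]
wrist_force: [-5.3, -1.3, 13.8]
opening: 0.175
grasp_force: 60.5
```

Run:
```python
from h import *
o=ctrl.get_obs();M=np.column_stack([X,Y,Z]);print(M.T@(o["eef_pos"]-O)*1000, M.T@o["wrist_force"])
c=cam("wrist");cv2.imwrite("pics/w3.png",c["pixels"][:,:,::-1])
```

```text
[-9.01325725 -0.53262036 19.22879063] [10.73261493  0.38128826 10.19872177]
```

View pics/w3.png

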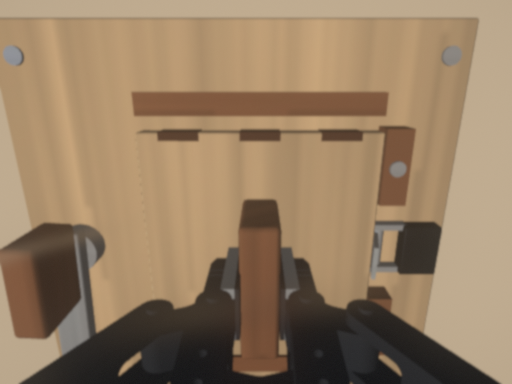

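The panel's lower edge meets the stop faces at (381,165) and (370,295), and the lever stands upright, pushed in, at (377,250). Force along the slope has risen to 10 N, so it's home. I'll press a little more, release and retract.

Request:
move_arm(plan=[0.015,0.003,-0.005,0,0,0,0.015,0.003,-0.005,0,0,0,0.015,0.003,-0.005,0,0,0])

```text
time_s: 9.88
eef_pos: [0.582, 0.2071, 0.0947]
eef_rot: [-0.14, 0.627, 0.748, -0.167]
wrist_force: [-8.8, -2.4, 15.8]
opening: 0.175
grasp_force: 60.7
```

Request:
move_arm(plan=[0,0,0,0,0,0,0,0,0,0,0,0,0,0,0,0,0,0,0,0,0,0,0,0], grip=50)

```text
time_s: 10.38
eef_pos: [0.5829, 0.2073, 0.0911]
eef_rot: [-0.14, 0.628, 0.748, -0.166]
wrist_force: [-0.1, -0.0, 0.6]
opening: 0.589
grasp_force: 0.0
```

Request:
move_arm(plan=[0.3,0.05,0.65,0,0,0,0.7,0.12,1.5,0,0,0,0.83,0.15,1.8,0,0,0,0.83,0.15,1.8,0,0,0])

```text
time_s: 10.88
eef_pos: [0.625, 0.2149, 0.1819]
eef_rot: [-0.139, 0.628, 0.748, -0.165]
wrist_force: [0.3, 0.2, -1.5]
opening: 0.584
grasp_force: 0.0
```

Run:
```python
from h import *
o=ctrl.get_obs();M=np.column_stack([X,Y,Z]);print(M.T@(o["eef_pos"]-O)*1000)
c=cam("wrist");cv2.imwrite("pics/w4.png",c["pixels"][:,:,::-1])
print("fin nominal top",proj(c,deck(84,0,48)),"seat handle top",proj(c,deck(-7,0,46)),"proj stops",proj(c,deck(-62,-42,12)),proj(c,deck(48,-65,8)),proj(c,deck(-62,-65,8)))
```

```text
[-11.86190188  -0.68877688 116.83621568]
fin nominal top [113.32170875 215.03848087] seat handle top [251.350806   213.77535979] proj stops [327.97812397 142.65602586] [174.544283  109.6559733] [328.85530682 109.49841912]
```

View pics/w4.png

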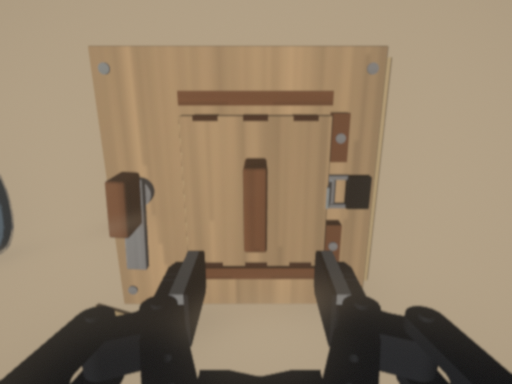

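The panel is seated at (255,190), square, with the lever pressed. The catch fin's top is centred at (117,209), at the same row as the handle's top and 91 mm up the slope. The wrist view and the contact put the true deck about (−2.5, −3) mm from my estimate, so I aim at estimated deck (81.8, −2.7).

Run:
```python
from h import *
print(ctrl.get_obs()["q"].round(2))
for h in(116,75,27):print(h,go(deck(81.8,-2.7,h),tool(-X)))
```

```text
[ 0.16  0.73  1.01 -0.01  1.84 -0.02]
116 (array([-1.66, -0.25,  0.81]), array([-0.   , -0.002,  0.001]))
75 (array([-2.  , -0.31,  0.07]), array([-0.   , -0.002,  0.001]))
27 (array([-2.4 , -0.39, -0.8 ]), array([-0.   , -0.002,  0.001]))
```

Request:
move_arm(plan=[-0.8,-0.12,0.4,0,0,0,-1.66,-0.25,0.81,0,0,0,-1.85,-0.28,0.4,0,0,0,-2.0,-0.31,0.07,0,0,0,-2.0,-0.31,0.07,0,0,0])

```text
time_s: 11.55
eef_pos: [0.5222, 0.1989, 0.1819]
eef_rot: [-0.142, 0.627, 0.747, -0.168]
wrist_force: [0.8, 0.2, 0.0]
opening: 0.581
grasp_force: 0.0
```

Request:
move_arm(plan=[-0.2,-0.04,-0.44,0,0,0,-0.35,-0.07,-0.76,0,0,0,-0.4,-0.08,-0.87,0,0,0,-0.4,-0.08,-0.87,0,0,0])

```text
time_s: 12.05
eef_pos: [0.5044, 0.1953, 0.1412]
eef_rot: [-0.14, 0.628, 0.748, -0.166]
wrist_force: [0.2, -0.2, 0.2]
opening: 0.583
grasp_force: 0.0
```

Run:
```python
from h import *
o=ctrl.get_obs();M=np.column_stack([X,Y,Z]);print(M.T@(o["eef_pos"]-O)*1000,o["wrist_force"])
c=cam("wrist");cv2.imwrite("pics/w5.png",c["pixels"][:,:,::-1])
```

```text
[81.69318511 -2.37991479 28.29722516] [ 0.1819488  -0.17580785  0.21742201]
```

View pics/w5.png

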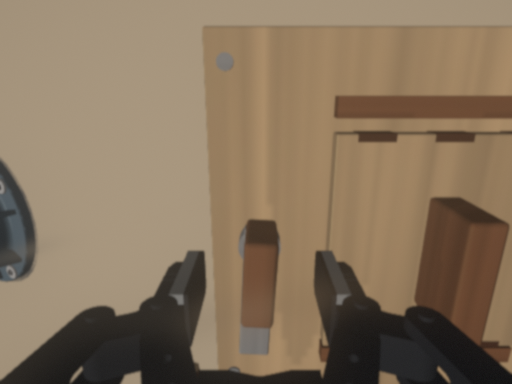

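The fin sits midway between the fingers, at (260,275). I'll close.

Request:
move_arm(plan=[0,0,0,0,0,0,0,0,0,0,0,0,0,0,0,0,0,0,0,0,0,0,0,0,0,0,0,0,0,0], grip=0)

```text
time_s: 12.72
eef_pos: [0.5047, 0.1951, 0.1424]
eef_rot: [-0.139, 0.628, 0.748, -0.166]
wrist_force: [-0.8, -1.6, 5.0]
opening: 0.145
grasp_force: 59.8
```

Request:
move_arm(plan=[0,0,0,0.05,0.009,0.11,0,0,0,0.1,0.018,0.22,0,0,0,0.15,0.027,0.33,0,0,0,0.21,0.037,0.45,0,0,0,0.21,0.037,0.45])

```text
time_s: 13.35
eef_pos: [0.5049, 0.1952, 0.1422]
eef_rot: [-0.177, 0.424, 0.879, -0.125]
wrist_force: [0.0, -0.7, 5.0]
opening: 0.146
grasp_force: 59.8
```

Request:
move_arm(plan=[0,0,0,0.06,0.011,0.13,0,0,0,0.12,0.02,0.26,0,0,0,0.18,0.032,0.39,0,0,0,0.24,0.042,0.52,0,0,0,0.3,0.053,0.65,0,0,0,0.36,0.064,0.78,0,0,0,0.41,0.073,0.9,0,0,0,0.44,0.078,0.96,0,0,0,0.44,0.078,0.96])

```text
time_s: 14.48
eef_pos: [0.5051, 0.1958, 0.1421]
eef_rot: [-0.216, -0.077, 0.973, -0.021]
wrist_force: [1.1, 2.5, 5.3]
opening: 0.148
grasp_force: 59.9
```

Run:
```python
from h import *
o=ctrl.get_obs();M=np.column_stack([X,Y,Z]);q=np.array(o["eef_rot"])
t=M.T@R.from_quat(q[[1,2,3,0]]).as_matrix()
print(t.round(3),"tool y angle from -X:",np.arctan2(-t[1,1],-t[0,1]),o["torque"],M.T@o["wrist_force"],M.T@(o["eef_pos"]-O)*1000)
```

```text
[[ 1.    -0.016  0.002]
 [-0.016 -1.    -0.001]
 [ 0.002  0.001 -1.   ]] tool y angle from -X: 1.5543947864316934 [ 0.28051777 -0.04425698 -0.04307715] [ 0.91309161 -2.22931847  5.47551023] [81.40460617 -2.76630703 29.49021093]
```

Now a last bit to the end stop, then release and retract.

Request:
move_arm(plan=[0,0,0,0.012,0.002,0.027,0,0,0,0.012,0.002,0.027,0,0,0,0.012,0.002,0.027])

```text
time_s: 14.85
eef_pos: [0.5051, 0.1958, 0.1421]
eef_rot: [-0.217, -0.091, 0.972, -0.018]
wrist_force: [0.9, 1.0, 5.3]
opening: 0.15
grasp_force: 60.0
```

Request:
move_arm(plan=[0,0,0,0,0,0,0,0,0,0,0,0,0,0,0,0,0,0,0,0,0,0,0,0], grip=40)

```text
time_s: 15.35
eef_pos: [0.5044, 0.1953, 0.1412]
eef_rot: [-0.218, -0.093, 0.971, -0.018]
wrist_force: [0.1, 0.2, 0.2]
opening: 0.469
grasp_force: 0.0
```

Request:
move_arm(plan=[0.2,0.035,0.45,0,0,0,0.6,0.1,1.3,0,0,0,1.0,0.17,2.17,0,0,0,1.0,0.17,2.7,0,0,0,1.0,0.17,2.7,0,0,0,1.0,0.17,2.7,0,0,0])

```text
time_s: 16.1
eef_pos: [0.5539, 0.2037, 0.2751]
eef_rot: [-0.218, -0.093, 0.971, -0.018]
wrist_force: [0.3, -0.4, -0.5]
opening: 0.47
grasp_force: 0.0
```

Run:
```python
from h import *
c=cam("wrist")["pixels"];s=cv2.resize(cam("scene")["pixels"][100:220,220:340],(288,288),interpolation=cv2.INTER_CUBIC)
im=np.zeros((384,800,3),np.uint8);im[:,:512]=c;im[:288,512:]=s
cv2.imwrite("pics/m6.png",im[:,:,::-1])
```

```text
(no output)
```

View pics/m6.png

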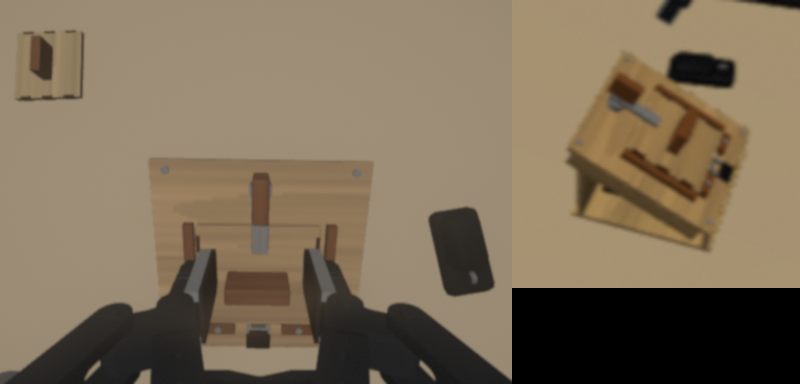

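The catch arm at (260,240) points straight down the slope over the panel. The panel is still against the stops, the lever is pressed, and the gripper is clear. Handing in.

```bash
python3 -c "
from bench import ctrl
print(ctrl.hand_in())"
```

```text
the job is handed in; nothing more can be done
None
```

The hatch panel is down against both stops with the lever pressed, the catch arm points straight down the slope over it, nothing is held, and the job was handed in at about 16 s (the verdict was not shown).

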